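Shut the sunken drain valve with the T-key

ROBOT

A 6-joint arm with a two-finger parallel gripper is mounted at the origin on a cart in front of the work surface, level with it; the furniture and walls round the work are solid. World frame = base frame: x ahead of the robot, y to its left, z up, the work surface at z = 0. Lengths are in mm, angles in rad, forces in N, time in s.
With the tool pointing down it reaches from about 250 to 775 mm from the base axis. Payload 4 kg.
Tool frame: the origin (TCP) lies on the centre line of the jaws, within the pads' length; the fingertips stand robot.tip_extent ahead of it and the grasp point (between the pads) lies 6 mm ahead of it (robot.tip_extent is the distance from the TCP to the fingertips, in mm); z points along the fingers, y is the line along which they close (so a half turn about z gives the same grasp; the last joint's range is limited). The gripper opens to 85 mm and grips with 20 to 120 N. Pads are 22 mm wide; open, the fingers measure 114 mm over their backs; the gripper's body (76 mm by 85 mm) begins 54 mm behind the grasp point. The pads swing forward as they close: fully open they stand 13 mm farther back than shut.
Start: joints at [1.192, 0.087, 1.371, -0, 1.684, -0.103], TCP at [149.782, 529.226, 256.341] pointing down, gripper open.
Joint ranges: [-3.1, 3.1], [-0.76, 2.03], [0.27, 2.55], [-1.08, 4.22], [0.17, 2.65], [-2.57, 2.57]. Speed limits (rad/s): [2.79, 2.79, 3.14, 3.14, 3.14, 3.14].

INTERFACE

Orientations are given as a unit quaternion [x, y, z, w].
In Python, from station import robot, snapshot, camera_params, models gives the robot as it stands.
- The arm moves only by the tool jog_arm, never from a script. Its argument "series" is one flat list of numbers, 7 for each row, row after row: the turn, a rotation vector about the world's x, y, z in rad, then the shift along the world's x, y, z in mm, then the finger opening in mm, from 0 to 85.4. A call has 1 to 12 rows; each row is the pose to reach, as a shift and turn from the pose commanded when the call began; what a row does not reach only later rows make up. A row lasts 1/12 s, in which the tool goes at most 41.7 mm and 7.16 degrees, less where a joint would pass 70% of its speed; a pose out of reach is approached as far as the arm can. A call with a gripper value outside its range is refused whole. The fingers move at their own pace and stop on an object; "grip_force" is the grip in N (left out, the last holds). Time passes only in rows, so rows that repeat a pose let the fingers close. It gives the time, the measured TCP pose, the force, the opening and the grip force at its end, in the units of the state.
- robot.get_state(): the state, without advancing time (a new reading comes with each control period).
- snapshot(name): name is "side" or "top" or "wrist"; returns (picture, depth): 420x560x3 uint8, red, green, blue; 420x560 float32, mm along the optical axis (not along the pixel's ray), 0 where there is no reading.
- camera_params(name): a dict with "vfov" (degrees; the focal length in pixels is half the picture's height over the tangent of half this angle, whatever the lens; pixels are square), "cx", "cy" (the principal point, pixels), "R" (3x3) and "t" (3): a world point X has camera coordinates R X + t. Camera axes: x right, y down, z forward; pixel columns grow to the right and rows downward; lengths in mm; the calibration is good to about 2 mm. The wrist camera is an equidistant fisheye: a pixel r from the principal point sees the ray r / f radians off the axis. A picture is of the moment at which its call begins: read the wrist's pose just before it. camera_params takes no time and is no camera call; for the wrist camera it gives the pose at the moment of the call.
- robot.finish_job(): hands the job in; it is judged then, once.
Trained networks look in the newest picture that a camera, given by its name, has taken for a name from the list of things; names that differ only in an ending like _2 or _b are one class to them, and where a whole thing is asked for, a point or a joint stands for the part that bears it (a point fixed in the world has none). Each returns a list of dicts, best first, with "p" (0 to 1); they miss things now and then, are a little off and sometimes report something else, mostly with a low value. They report only what shows in the picture. A call takes as long as a camera call. They do not tell look-alikes from the thing itself.
- models.boxes_of(camera, query): "xyz" ([x, y, z] in mm, in world coordinates, good to about 4 mm: the middle of the surface that is visible of it).
- models.outline_of(camera, query): "mask" (420x560 bool, what is visible of it).
- models.tip_of(camera, query): "xyz" ([x, y, z] in mm, in world coordinates, good to about 4 mm: a listed point, or the origin of a listed thing).
The state is a dict: "time_s": time; "joint_pos": joint angles; "joint_velocities": joint speeds; "effort": joint torques, N m; "tcp_pos": TCP position; "ee_rot": TCP orientation; "wrist_force": force on the tool from outside, world axes, zero at the start; "wrist_torque": the same for the moment, N m; "opening": opening from 0.0 (shut) to 1.0 (fully open); "grip_force": force on a finger pad.
Only numpy, scipy, OpenCV 4.12 (cv2) and the standard library are available. Lean on these libraries where they do the work, as an engineer would, in place of code of your own. Each camera call takes 0.05 s, during which the arm holds its last target. There are 200 camera calls.

TASK

The drain valve at the bottom of the deep round valve pot was left partly open. Take the T-key from its slotted rest, lower it down the pot onto the square valve stem and turn it clockwise (seen from above) until the valve is fully shut against its stop, then hang the key back upright in the slot of its rest. Leave the beakers and bottles where they stand.

Things in the scene. Friction and masses are not known exactly. Their poses are not given: they have to be found in the camera images.
- key_bar (a point): Centre of the crossbar of the T-key, the place to grip. Steel key, 160 mm tall, about 0.35 kg, hanging upright in its rest. Crossbar at the top: 110 mm long along y, 16 mm wide along x (fingers close along x), 20 mm high. Shank below: round, 14 mm. z points up along the key.
- key_collar (a point): Centre of the underside of the T-key's round collar (56 mm across, 6 mm thick), 40 mm below the crossbar's centre, on the key's axis; the key hangs by it. Same axes as key_bar.
- key_mouth (a point): Centre of the open lower end of the T-key's socket, 150 mm below the crossbar's centre, on the key's axis; same axes. The square socket measures 26 mm outside, 18.5 mm inside, 30 mm deep, flats square to x and y; the solid key head ends 40 mm above this point.
- rest_seat (a point): Middle of the key's seat on its rest, a fixed aluminium stand: top face of a level plate, 124 mm above the worktop, 8 mm thick, 90 mm wide. A slot 32 mm wide runs along x from the plate's open front edge (x = -32 mm) to x = +17 mm. z up. The key slides in and out by the front, lifted so the collar clears the plate. Hanging, its collar lies flat here. The foot below is 6 mm thick.
- pot_rim (a point): Centre of the shaft's mouth at the rim of the valve pot, 116 mm above the worktop. The pot is a fixed upright round grey housing, 84 mm across, on a round foot of 124 mm, with a copper pipe at the back (+x) and its cover hanging open at the left side (+y). The shaft is round, about 54 mm wide, 100 mm deep. z up.
- stem_top (a point): Centre of the valve stem's top end, on the shaft's axis, 42 mm above the worktop, 74 mm below the rim. Square brass stem of 16 mm: the top 10 mm taper to 8 mm, the next 16 mm are straight, down to a round disc 26 mm below this point where the key's mouth comes to rest. The frame turns with the stem: x and y square to its flats, z up.
- valve_stem (a joint): Valve stem's angle in rad: grows as the stem is turned clockwise seen from above, 1.571 = fully shut, a hard stop. It starts at 0.3 to 0.7. It turns stiffly (about 0.15 N m) and stays where it is left. The key has about 0.17 rad of play on the square either way.
- beaker_250_mid (a point): Clear beaker, 70 mm diameter, 92 mm tall, standing loose; centre half-way up. To be left alone.
- reagent_bottle_t_mid (a point): White plastic bottle, 57 mm diameter, 132 mm tall, standing loose; centre half-way up. To be left alone.
- feed_bottle_p_mid (a point): White plastic bottle with a nozzle, 69 mm diameter, 170 mm tall, standing loose; centre half-way up. To be left alone.
- drained_beaker_0_mid (a point): Clear beaker standing upside down, 56 mm diameter, 66 mm tall, loose; centre half-way up. To be left alone.
There are look-alikes about, which are no part of the job. Leave any orange look-alike of the part that bears key_bar alone.

How it is judged (in metres and radians):
On the way, in this order (a step that is already met when the one before it is completed fails the run):
1. the key's socket is down over the square stem at the bottom of the pot, the valve not yet shut (z of key_mouth in the frame of stem_top below -0.014 m and horizontal distance between key_mouth and stem_top below 0.005 m and angle between key_bar's own z axis and vertical below 0.12 rad and value of joint valve_stem below 1.3 rad), for 0.2 s.
2. the stem is turned to its shut stop by the key standing on it (z of key_mouth in the frame of stem_top below -0.014 m and horizontal distance between key_mouth and stem_top below 0.005 m and angle between key_bar's own z axis and vertical below 0.12 rad and value of joint valve_stem above 1.47 rad), for 0.2 s.
At the end, for the whole second after the job is handed in: The valve stem stands at its shut stop (within 0.1 rad, 6 degrees), and the T-key hangs upright (within 7 degrees) in the slot of its rest with its collar on the plate, its crossbar's centre within 22 mm horizontally of the seat's middle and 34 to 46 mm above it (value of joint valve_stem above 1.47 rad and horizontal distance between key_bar and rest_seat below 0.022 m and z of key_bar in the frame of rest_seat between 0.034 and 0.046 m and angle between key_bar's own z axis and vertical below 0.12 rad); the robot touches nothing.
It fails at once if a beaker or bottle is pushed more than 25 mm or knocked over (distance of any of beaker_250_mid, reagent_bottle_t_mid, feed_bottle_p_mid, drained_beaker_0_mid from where it was at the start of the episode above 0.025 m).
It also fails if it takes over 61 s, if anything falls off the work surface, if the arm or the gripper's body presses on something with over 40 N, if the wrist force passes 120 N, or if a joint passes its speed limit or range.

## Working session

There is one attempt and no reset: what is moved stays moved. The work goes in short steps, Python scripts to look and compute and a tool call to move; the robot and the scene stay as the last step left them, time stands still between calls to the robot, and variables do not carry over. Pictures are saved under pics/ and viewed, at most 10 in all, crops included, and the job is handed in when it is done.

Besides the shell and the picture viewer there is one more tool, called after ">>>" as name(argument=value, ...) on one line, values as JSON. jog_arm: Moves the arm, as the interface text tells. Its arguments: {"type":"object","properties":{"series":{"type":"array"},"grip_force":{"type":"number"}},"required":["series"]}

```bash
mkdir -p pics; ls; cat > h.py <<'E'
import numpy as np, cv2
from station import robot, snapshot, camera_params, models
def save(n,im): cv2.imwrite('pics/'+n+'.png', im[:,:,::-1])
def proj(c,X):
    p=camera_params(c); f=210/np.tan(np.radians(p['vfov']/2)); x=np.array(p['R'])@np.array(X)+np.array(p['t'])
    return (p['cx']+f*x[0]/x[2], p['cy']+f*x[1]/x[2])
def cloud(c,d):
    p=camera_params(c); f=210/np.tan(np.radians(p['vfov']/2)); v,u=np.mgrid[:420,:560]
    X=np.stack([(u-p['cx'])/f*d,(v-p['cy'])/f*d,d],-1)-np.array(p['t'])
    W=X@np.array(p['R']); W[d<=0]=np.nan; return W
E
python3 - <<'E'
from h import *
print(robot.get_state(), robot.tip_extent)
ims=[]
for c in ['side','top']:
    im,d=snapshot(c); np.save(c+'_d.npy',d); ims.append(im); save(c+'0',im)
    for q in ['key_bar','key_collar','key_mouth','rest_seat','pot_rim','stem_top','beaker_250_mid','reagent_bottle_t_mid','feed_bottle_p_mid','drained_beaker_0_mid']:
        for r in models.tip_of(c,q)[:3]: print(c,q,round(r['p'],2),np.round(r['xyz']),np.round(proj(c,r['xyz'])))
E
```

```text
pics
{'time_s': 0.0, 'joint_pos': array([ 1.19189463e+00,  8.79881334e-02,  1.37229798e+00,  2.76048588e-05,
        1.68358686e+00, -1.03097393e-01]), 'joint_velocities': array([-7.65458006e-04,  3.31856187e-04,  7.30502633e-04,  1.43659604e-03,
       -7.64978475e-04,  1.47136134e-05]), 'effort': array([-3.02159876e-06, -3.51886940e+01, -3.13260591e+01, -1.07396729e-04,
        1.12196026e-02, -1.77493668e-06]), 'tcp_pos': array([149.60514781, 528.79681891, 255.09876897]), 'ee_rot': array([ 1.37463873e-01,  9.90506125e-01, -1.10393089e-03, -2.85444817e-04]), 'wrist_force': array([ 0.31232233, -0.22796976,  0.01031545]), 'wrist_torque': array([-0.00359845, -0.08237952, -0.04790677]), 'grip_force': 0.0, 'opening': 0.9981745416436982} 25.0
side key_bar 0.6 [582. 201. 158.] [279. 200.]
side key_bar 0.57 [451. 632. 150.] [190. 177.]
side key_bar 0.21 [580. 203.  14.] [279. 243.]
side key_collar 0.85 [585. 210. 121.] [279. 210.]
side key_collar 0.7 [454. 637. 114.] [191. 186.]
side key_collar 0.59 [664. 402.  85.] [270. 200.]
side key_mouth 0.83 [579. 207.  13.] [278. 243.]
side key_mout
[... 393 characters left out ...]
582. 208. 120.] [278. 211.]
side drained_beaker_0_mid 0.8 [ 417. -274.   36.] [329. 330.]
top key_bar 0.89 [582. 211. 162.] [264. 221.]
top key_bar 0.69 [457. 639. 150.] [121. 264.]
top key_bar 0.55 [584. 205.   9.] [267. 228.]
top key_collar 0.7 [451. 636. 106.] [127. 267.]
top key_collar 0.63 [577. 206. 122.] [266. 225.]
top rest_seat 0.84 [574. 209. 123.] [265. 226.]
top pot_rim 0.55 [ 593. -147.  116.] [379. 219.]
top stem_top 0.6 [ 590. -146.   43.] [374. 224.]
top beaker_250_mid 0.59 [537.  36.  51.] [319. 240.]
top reagent_bottle_t_mid 0.59 [741. -25.  66.] [336. 178.]
top feed_bottle_p_mid 0.83 [663. 404.  89.] [204. 201.]
top drained_beaker_0_mid 0.53 [ 421. -271.   27.] [413. 276.]
```

View pics/side0.png

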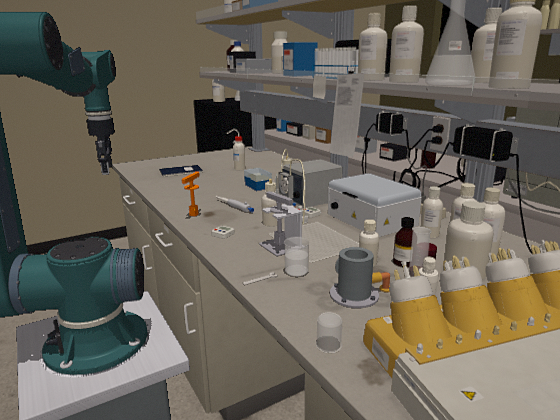

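View pics/top0.png

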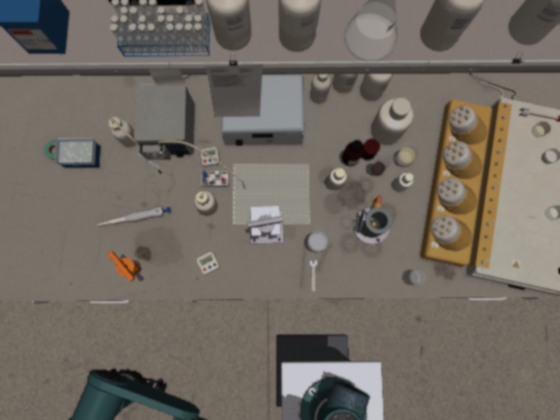

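Candidates: the grey key in the rest (side 279,200; top 264,221), the orange look-alike (side 190,190; top 122,265), and the loose pen or spatula (top 135,215). I choose the grey one, which is steel and in the slotted stand. Next I'll check it in a close crop and measure the yaw.

```bash
python3 - <<'E'
from h import *
im,d=snapshot('top'); s,ds=snapshot('side')
a=cv2.resize(im[195:255,225:295],None,fx=5.7,fy=5.7,interpolation=cv2.INTER_CUBIC)[:340,:399]
b=cv2.resize(s[180:265,250:320],None,fx=5.7,fy=5.7,interpolation=cv2.INTER_CUBIC)[:,:399]
c=np.zeros((max(len(a),len(b)),798,3),np.uint8); c[:len(a),:399]=a; c[:len(b),399:]=b; save('crop1',c)
for n,dd in (('top',d),('side',ds)):
    W=cloud(n,dd)
    for nm,lo,hi in (('bar',150,180),('plate',118,130)):
        m=(W[...,2]>lo)&(W[...,2]<hi)&(abs(W[...,0]-580)<80)&(abs(W[...,1]-208)<80)
        P=W[m]; 
        if len(P)<5: print(n,nm,len(P)); continue
        r=cv2.minAreaRect(P[:,:2].astype(np.float32)); print(n,nm,len(P),P.mean(0).round(1),r)
    m=(W[...,2]>110)&(W[...,2]<122)&(abs(W[...,0]-590)<60)&(abs(W[...,1]+148)<60)
    P=W[m]; print('rim',len(P),cv2.minEnclosingCircle(P[:,:2].astype(np.float32)), np.median(P[:,2]))
E
```

```text
top bar 214 [580.8 206.  172.1] ((581.7161865234375, 207.0703125), (16.73365020751953, 109.02528381347656), 9.728089332580566)
top plate 526 [596.  208.4 124.5] ((592.0997924804688, 207.95008850097656), (91.03047943115234, 89.89461517333984), 1.8299223184585571)
rim 315 ((593.6434326171875, -141.77098083496094), 45.379356384277344) 115.63495305891765
side bar 206 [578.4 196.1 164.9] ((580.605224609375, 203.1984100341797), (18.313457489013672, 112.77095794677734), 10.21169662475586)
side plate 291 [586.9 192.2 123.8] ((590.0183715820312, 203.2318115234375), (92.4573974609375, 93.04812622070312), 0.7859222292900085)
rim 308 ((590.2434692382812, -150.30899047851562), 43.01649856567383) 114.13762744886643
```

View pics/crop1.png

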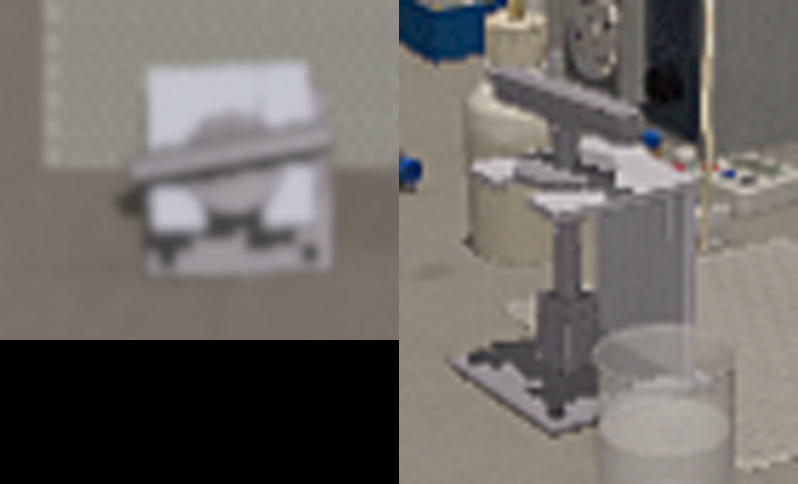

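The crop shows the steel key in the slotted rest, with its crossbar rotated about +10° and the slot opening toward the robot. I'll look into the pot from above first, on the empty hand.

>>> jog_arm(series=[0, 0, -0.12, 21, -33, 20, 85, 0, 0, -0.24, 42, -66, 45, 85, 0, 0, -0.36, 63, -100, 65, 85, 0, 0, -0.48, 84, -133, 65, 85, 0, 0, -0.6, 105, -166, 65, 85, 0, 0, -0.72, 126, -200, 65, 85, 0, 0, -0.84, 148, -234, 65, 85, 0, 0, -0.96, 170, -268, 65, 85, 0, 0, -1.08, 192, -302, 65, 85, 0, 0, -1.12, 214, -336, 65, 85, 0, 0, -1.12, 236, -370, 65, 85, 0, 0, -1.12, 258, -404, 65, 85])

```text
time_s: 2.2
tcp_pos: [408.3, 123.3, 321.7]
ee_rot: [0.643, 0.766, 0.001, 0.0]
wrist_force: [1.1, 0.2, 0.7]
opening: 0.994
grip_force: 0.0
```

>>> jog_arm(series=[0, 0, 0, 21, -33, 0, 85, 0, 0, 0, 42, -66, 0, 85, 0, 0, 0, 63, -100, 0, 85, 0, 0, 0, 84, -133, 0, 85, 0, 0, 0, 105, -166, 0, 85, 0, 0, 0, 126, -200, 0, 85, 0, 0, 0, 140, -234, 0, 85, 0, 0, 0, 140, -260, 0, 85, 0, 0, 0, 140, -272, 0, 85, 0, 0, 0, 140, -272, 0, 85, 0, 0, 0, 140, -272, 0, 85])

```text
time_s: 3.12
tcp_pos: [547.6, -146.4, 321.4]
ee_rot: [0.643, 0.766, 0.0, -0.0]
wrist_force: [-0.1, 0.8, 0.6]
opening: 0.997
grip_force: 0.0
```

```bash
python3 - <<'E'
from h import *
p=camera_params('wrist'); st=robot.get_state(); im,d=snapshot('wrist'); save('w1',im); np.save('w1d.npy',d)
import pickle; pickle.dump(p,open('w1p','wb')); cv2.imwrite('w1.png',im[:,:,::-1])
print(st['time_s'],st['tcp_pos'],st['ee_rot'],st['joint_pos'],p)
for q in ['stem_top','pot_rim']:
    for r in models.tip_of('wrist',q)[:3]: print(q,r)
E
```

```text
3.1167 [ 547.58681373 -146.41211255  321.39620827] [ 6.42834590e-01  7.66004827e-01  4.34777389e-04 -3.25085985e-04] [-3.61837420e-01  1.22195203e-01  1.20476504e+00  1.06706606e-03
  1.81495902e+00 -5.35989649e-01] {'vfov': 65.70646984690485, 'cx': 280.2101414442341, 'cy': 206.44101644398268, 'R': array([[ 9.85012278e-01,  1.72482048e-01,  8.69219221e-04],
       [ 1.65740837e-01, -9.47885781e-01,  2.72107555e-01],
       [ 4.77575888e-02, -2.67885218e-01, -9.62266451e-01]]), 't': array([-514.30000991, -283.04045618,  376.07065297])}
stem_top {'xyz': [588.0, -149.0, 39.4], 'p': 0.66}
stem_top {'xyz': [412.5, -272.9, 33.6], 'p': 0.54}
pot_rim {'xyz': [589.4, -144.9, 116.5], 'p': 0.84}
```

View pics/w1.png

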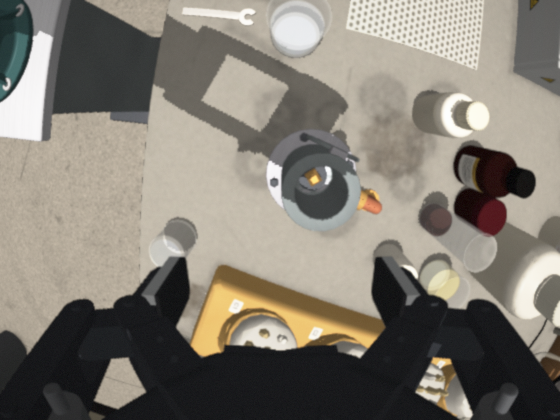

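The wrist view shows the pot shaft at about (318,185), with the brass stem at (315,178) looking like a diamond. I'll rectify it and measure the stem angle.

```bash
cat >> h.py <<'E'
def wpix(p,X):
    x=np.asarray(X)@np.array(p['R']).T+np.array(p['t']); f=210/np.tan(np.radians(p['vfov']/2))
    r=np.hypot(x[...,0],x[...,1]); th=np.arctan2(r,x[...,2]); s=f*th/np.maximum(r,1e-9)
    return np.stack([p['cx']+s*x[...,0],p['cy']+s*x[...,1]],-1)
def ortho(im,p,c,z,half,n):  # map-like view: right=+x, up=+y, at height z
    g=np.linspace(-half,half,n); X,Y=np.meshgrid(c[0]+g,c[1]-g)
    q=wpix(p,np.stack([X,Y,np.full_like(X,z)],-1)).astype(np.float32)
    return cv2.remap(im,q[...,0],q[...,1],cv2.INTER_CUBIC)
E
python3 - <<'E'
from h import *; import pickle
im=cv2.imread('w1.png')[:,:,::-1].copy(); p=pickle.load(open('w1p','rb'))
a=ortho(im,p,(590,-147),42,25,400); b=ortho(im,p,(590,-147),116,60,400)
save('o1',np.hstack([a,b]))
E
```

```text
(no output)
```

View pics/o1.png

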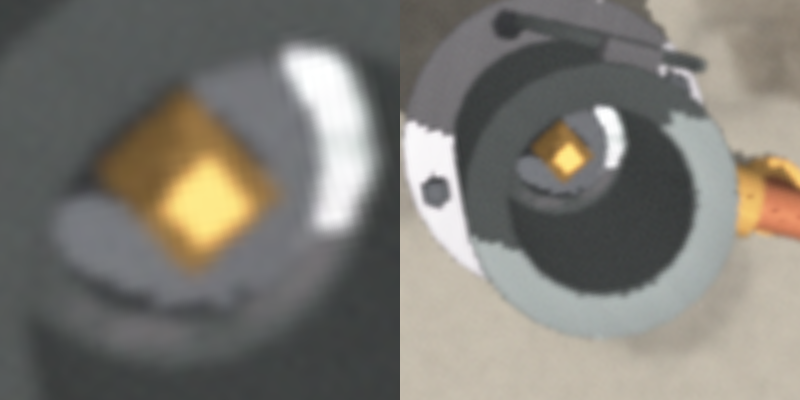

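>>> jog_arm(series=[0, 0, 0, 4, 40, 0, 85, 0, 0, 0, 8, 80, 0, 85, 0, 0, 0, 12, 120, 0, 85, 0, 0, 0, 16, 160, 0, 85, 0, 0, 0, 20, 200, 0, 85, 0, 0, 0, 24, 240, 0, 85, 0, 0, 0, 28, 280, 0, 85, 0, 0, 0, 33, 320, -10, 85, 0, 0, 0, 34, 352, -30, 85, 0, 0, 0, 34, 352, -45, 85, 0, 0, 0, 34, 352, -45, 85])

```text
time_s: 4.18
tcp_pos: [579.1, 208.6, 272.2]
ee_rot: [0.64, 0.768, -0.003, -0.002]
wrist_force: [-0.7, -0.1, -1.0]
opening: 0.994
grip_force: 0.0
```

```bash
python3 - <<'E'
from h import *; import pickle
im0=cv2.imread('w1.png')[:,:,::-1].copy(); p0=pickle.load(open('w1p','rb'))
o=ortho(im0,p0,(590,-147),42,25,400).astype(int)
for nm,m in (('top',(o[...,0]>200)&(o[...,2]<130)),('body',(o[...,0]-o[...,2]>45))):
    m=m.astype(np.uint8); k,l,s,_=cv2.connectedComponentsWithStats(m); i=1+s[1:,4].argmax()
    c=np.argwhere(l==i)[:,::-1].astype(np.float32); c[:,1]*=-1; r=cv2.minAreaRect(c); print(nm,((r[0][0]/8-25,r[0][1]/8+25)),np.array(r[1])/8,r[2])
p=camera_params('wrist'); st=robot.get_state(); im,d=snapshot('wrist'); pickle.dump(p,open('w2p','wb')); cv2.imwrite('w2.png',im[:,:,::-1])
print(st['time_s'],st['tcp_pos'],st['ee_rot'])
for q in ['key_bar','rest_seat']:
    for r in models.tip_of('wrist',q)[:3]: print(q,r)
a=ortho(im,p,(581,206),174,70,400); b=ortho(im,p,(581,206),124,70,400)
save('o2',np.hstack([a,b]))
E
```

```text
top (0.8750019073486328, -0.5000038146972656) [9.72271729 9.36916542] 45.0
body (-1.2730064392089844, 2.164793014526367) [15.21386051 18.12504768] 40.81508255004883
4.1833 [579.08672036 208.55227013 272.15493368] [ 0.64029853  0.76811746 -0.00289634 -0.00223182]
key_bar {'xyz': [581.2, 208.8, 163.7], 'p': 0.65}
```

View pics/o2.png

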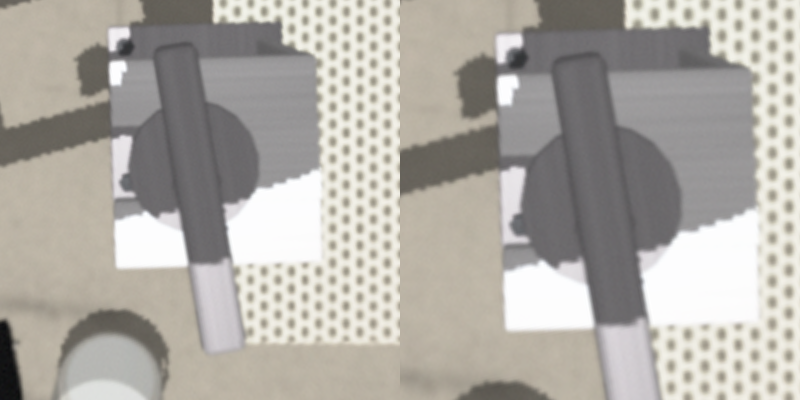

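The bar centre is at (580.7,206.7) with yaw about 9.3°, the plate is square to within about 1°, and the collar sits on the seat. I'll descend and grip.

>>> jog_arm(series=[0, 0, -0.01, -1, 1, -35, 85, 0, 0, -0.01, -1, 1, -70, 85, 0, 0, -0.01, -1, 1, -95, 85, 0, 0, -0.01, -1, 1, -106, 85, 0, 0, -0.01, -1, 1, -106, 85, 0, 0, -0.01, -1, 1, -106, 50, 0, 0, -0.01, -1, 1, -106, 10, 0, 0, -0.01, -1, 1, -106, 10, 0, 0, -0.01, -1, 1, -106, 10, 0, 0, -0.01, -1, 1, -106, 10, 0, 0, -0.01, -1, 1, -106, 5, 0, 0, -0.01, -1, 1, -106, 5], grip_force=100)

```text
time_s: 5.33
tcp_pos: [581.1, 206.4, 171.7]
ee_rot: [0.646, 0.763, 0.001, 0.001]
wrist_force: [-0.7, -0.3, 5.0]
opening: 0.166
grip_force: 98.7
```

```bash
python3 -c "
from h import *
s=robot.get_state(); print(s)"
```

```text
{'time_s': 5.3333, 'joint_pos': array([2.49405616e-01, 2.62991548e-01, 1.33578258e+00, 1.54623810e-05,
       1.54098047e+00, 8.42131716e-02]), 'joint_velocities': array([ 3.40353377e-05, -8.50714419e-04,  1.46626096e-03,  1.41055723e-04,
        1.49544600e-03, -1.77208241e-04]), 'effort': array([-1.12861998e-01, -3.95002806e+01, -2.90641594e+01, -1.29461572e-03,
       -3.54766035e-01,  4.11587986e-03]), 'tcp_pos': array([581.09394903, 206.42172855, 171.72028072]), 'ee_rot': array([6.46358096e-01, 7.63033661e-01, 7.53210358e-04, 5.26634886e-04]), 'wrist_force': array([-0.654971  , -0.33049332,  5.01145989]), 'wrist_torque': array([-0.05583322,  0.20710354,  0.00413081]), 'grip_force': 98.74964118003845, 'opening': 0.1661862593735523}
```

>>> jog_arm(series=[0, 0, 0, 0, 0, 4, 5, 0, 0, 0, 0, 0, 8, 5, 0, 0, 0, 0, 0, 8, 5, 0, 0, 0, -15, 0, 8, 5, 0, 0, 0, -35, -1, 8, 5, 0, 0, 0, -55, -1, 8, 5, 0, 0, 0, -75, -2, 8, 5, 0, 0, 0, -85, -2, 14, 5, 0, 0, 0, -88, -2, 45, 5, 0, 0, 0, -88, -2, 85, 5, 0, 0, 0, -88, -2, 120, 5, 0, 0, 0, -88, -10, 138, 5])

```text
time_s: 6.33
tcp_pos: [493.9, 197.5, 314.2]
ee_rot: [0.646, 0.764, 0.004, 0.002]
wrist_force: [0.3, -0.5, -3.3]
opening: 0.17
grip_force: 98.6
```

>>> jog_arm(series=[0, 0, 0, 5, -25, 0, 5, 0, 0, 0.06, 15, -60, 0, 5, 0, 0, 0.12, 25, -96, 0, 5, 0, 0, 0.18, 35, -132, 0, 5, 0, 0, 0.24, 46, -168, 0, 5, 0, 0, 0.3, 57, -204, 0, 5, 0, 0, 0.37, 68, -240, 0, 5, 0, 0, 0.44, 79, -276, 0, 5, 0, 0, 0.51, 90, -310, 0, 5, 0, 0, 0.57, 96, -332, 0, 5, 0, 0, 0.6, 98, -342, 0, 5, 0, 0, 0.6, 98, -342, 0, 5])

```text
time_s: 7.33
tcp_pos: [591.2, -149.0, 307.3]
ee_rot: [0.394, 0.919, -0.001, -0.0]
wrist_force: [-0.0, 0.3, -4.1]
opening: 0.17
grip_force: 98.4
```

```bash
python3 - <<'E'
from h import *
p=camera_params('wrist'); st=robot.get_state(); im,d=snapshot('wrist'); 
print(st['time_s'],st['tcp_pos'],st['ee_rot'],st['wrist_force'],st['opening'])
for c in ('wrist','top','side'):
    if c!='wrist': im2,_=snapshot(c)
    for q in ['key_bar','key_mouth','pot_rim','stem_top']:
        for r in models.tip_of(c,q)[:2]: print(c,q,r)
a=np.hstack([im[:, 140:420],cv2.resize(im2[150:310,300:407],(280,420),interpolation=cv2.INTER_CUBIC)])
save('w3',a)
E
```

```text
7.3333 [ 591.16644177 -149.00893489  307.25001203] [ 3.93882585e-01  9.19160470e-01 -6.03753825e-04 -4.18524870e-04] [-0.02484622  0.3371783  -4.14378657] 0.1702529272677697
wrist key_bar {'xyz': [592.9, -151.7, 300.2], 'p': 0.62}
wrist pot_rim {'xyz': [589.6, -152.3, 297.7], 'p': 0.72}
top key_bar {'xyz': [590.6, -142.5, 300.3], 'p': 0.69}
top key_bar {'xyz': [574.6, 205.3, 122.0], 'p': 0.58}
top key_mouth {'xyz': [454.4, 639.0, 0.8], 'p': 0.85}
top key_mouth {'xyz': [590.4, -144.6, 144.4], 'p': 0.72}
top pot_rim {'xyz': [591.4, -145.6, 113.5], 'p': 0.62}
side key_bar {'xyz': [594.0, -149.3, 296.0], 'p': 0.81}
side key_bar {'xyz': [452.9, 637.5, 151.1], 'p': 0.64}
side key_mouth {'xyz': [588.4, -144.6, 151.2], 'p': 0.7}
side key_mouth {'xyz': [448.6, 641.3, -1.1], 'p': 0.56}
side pot_rim {'xyz': [589.8, -149.2, 113.5], 'p': 0.76}
```

View pics/w3.png

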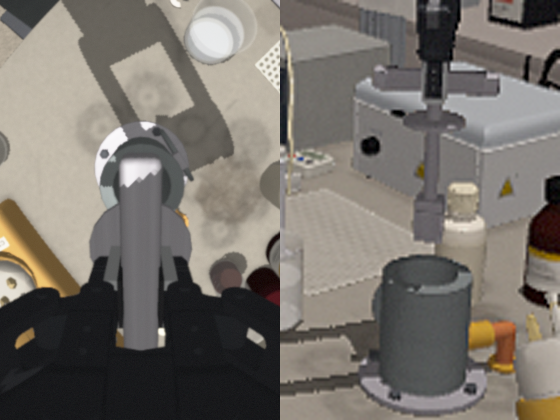

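The key hangs vertical in the hand, with the mouth just above the pot mouth (side crop, about 427,235). I'll descend into the shaft.

>>> jog_arm(series=[0, 0, 0, 0, 0, 0, 5, 0, 0, 0, 0, 0, -15, 5, 0, 0, 0, 0, 0, -30, 5, 0, 0, 0, 0, 0, -45, 5, 0, 0, 0, 0, 0, -60, 5, 0, 0, 0, 0, 0, -75, 5, 0, 0, 0, 0, 0, -85, 5, 0, 0, 0, 0, 0, -85, 5, 0, 0, 0, 0, 0, -85, 5])

```text
time_s: 8.83
tcp_pos: [590.6, -145.8, 222.8]
ee_rot: [0.392, 0.92, -0.0, -0.001]
wrist_force: [0.5, -0.6, -2.9]
opening: 0.165
grip_force: 98.3
```

```bash
python3 - <<'E'
from h import *
s=robot.get_state()
for k in ('time_s','tcp_pos','ee_rot','wrist_force','wrist_torque'): print(k,s[k])
im,d=snapshot('top'); W=cloud('top',d)
m=(W[...,2]>185)&(W[...,2]<260)&(abs(W[...,0]-590)<70)&(abs(W[...,1]+148)<70); 
for c in ('top','side'):
    if c=='side': snapshot(c)
    for q in ['key_bar','key_collar','pot_rim']:
        for r in models.tip_of(c,q)[:1]: print(c,q,r)
E
```

```text
time_s 8.8333
tcp_pos [ 590.55349091 -145.75729055  222.83971358]
ee_rot [ 3.92134854e-01  9.19907510e-01 -1.18145176e-05 -6.55195601e-04]
wrist_force [ 0.47866273 -0.64607113 -2.86600734]
wrist_torque [ 0.01876911 -0.05251811 -0.00556363]
top key_bar {'xyz': [456.3, 637.6, 150.1], 'p': 0.84}
top key_collar {'xyz': [452.7, 637.8, 108.2], 'p': 0.78}
top pot_rim {'xyz': [590.4, -146.2, 115.9], 'p': 0.83}
side key_bar {'xyz': [453.0, 637.5, 147.2], 'p': 0.63}
side key_collar {'xyz': [595.4, -149.4, 210.8], 'p': 0.72}
side pot_rim {'xyz': [589.3, -148.9, 115.7], 'p': 0.84}
```

>>> jog_arm(series=[0, 0, 0, 0, -1.5, -5, 5, 0, 0, 0, 0, -1.5, -12, 5, 0, 0, 0, 0, -1.5, -19, 5, 0, 0, 0, 0, -1.5, -26, 5, 0, 0, 0, 0, -1.5, -31, 5, 0, 0, 0, 0, -1.5, -36, 5, 0, 0, 0, 0, -1.5, -36, 5])

```text
time_s: 9.82
tcp_pos: [590.0, -147.0, 185.3]
ee_rot: [0.392, 0.92, -0.0, -0.002]
wrist_force: [-0.4, 0.5, -4.5]
opening: 0.166
grip_force: 98.4
```

>>> jog_arm(series=[0, 0, 0, 0, 0, -3, 5, 0, 0, 0, 0, 0, -6, 5, 0, 0, 0, 0, 0, -8, 5, 0, 0, 0, 0, 0, -10, 5, 0, 0, 0, 0, 0, -10, 5])

```text
time_s: 10.23
tcp_pos: [590.6, -147.2, 176.9]
ee_rot: [0.392, 0.92, 0.0, -0.0]
wrist_force: [0.4, -0.4, -3.6]
opening: 0.167
grip_force: 98.4
```

```bash
python3 - <<'E'
from h import *
s=robot.get_state()
for k in ('time_s','tcp_pos','ee_rot','wrist_force','wrist_torque'): print(k,s[k])
E
```

```text
time_s 10.2333
tcp_pos [ 590.61600142 -147.20145124  176.91523875]
ee_rot [ 3.92076241e-01  9.19932685e-01  3.36558628e-05 -2.74958138e-04]
wrist_force [ 0.42128444 -0.39348973 -3.64047561]
wrist_torque [-0.01015524  0.05840049 -0.02291304]
```

The socket is down over the square with no side force. Turning clockwise now.

>>> jog_arm(series=[0, 0, 0, 0, 0, -1, 5, 0, 0, 0, 0, 0, -1, 5, 0, 0, 0, 0, 0, -1, 5, 0, 0, -0.08, 0, 0, -1, 5, 0, 0, -0.16, 0, 0, -1, 5, 0, 0, -0.24, 0, 0, -1, 5, 0, 0, -0.32, 0, 0, -1, 5, 0, 0, -0.4, 0, 0, -1, 5, 0, 0, -0.48, 0, 0, -1, 5, 0, 0, -0.56, 0, 0, -1, 5, 0, 0, -0.64, 0, 0, -1, 5, 0, 0, -0.7, 0, 0, -1, 5])

```text
time_s: 11.23
tcp_pos: [590.8, -147.0, 176.5]
ee_rot: [0.685, 0.729, 0.0, -0.0]
wrist_force: [-0.5, -1.2, -4.3]
opening: 0.167
grip_force: 98.4
```

```bash
python3 - <<'E'
from h import *
s=robot.get_state()
for k in ('time_s','tcp_pos','ee_rot','wrist_force','wrist_torque'): print(k,s[k])
q=s['ee_rot'];print(2*np.arctan2(q[1],q[0])-np.pi/2)
E
```

```text
time_s 11.2333
tcp_pos [ 590.84984156 -146.99981844  176.51543682]
ee_rot [ 6.84842390e-01  7.28691174e-01  2.69045746e-04 -3.76402762e-05]
wrist_force [-0.49081428 -1.19196181 -4.29174828]
wrist_torque [0.1208287  0.03266416 0.20400368]
0.06202148643537386
```

>>> jog_arm(series=[0, 0, -0.08, 0, 0, 0, 5, 0, 0, -0.16, 0, 0, 0, 5, 0, 0, -0.24, 0, 0, 0, 5, 0, 0, -0.3, 0, 0, 0, 5, 0, 0, -0.3, 0, 0, 0, 5])

```text
time_s: 11.65
tcp_pos: [590.8, -147.1, 176.5]
ee_rot: [0.785, 0.619, 0.0, -0.0]
wrist_force: [0.5, 0.5, -3.6]
opening: 0.169
grip_force: 98.4
```

```bash
cat > s.py <<'E'
from h import *
s=robot.get_state()
for k in ('time_s','tcp_pos','wrist_force','wrist_torque'): print(k,s[k].round(3) if k!='time_s' else s[k])
q=s['ee_rot'];print('yaw',2*np.arctan2(q[1],q[0])-np.pi/2,s['joint_pos'][5])
E
python3 s.py
```

```text
time_s 11.65
tcp_pos [ 590.833 -147.053  176.492]
wrist_force [ 0.49   0.474 -3.563]
wrist_torque [0.149 0.017 0.1  ]
yaw -0.2355430302195054 -0.10169440988574259
```

>>> jog_arm(series=[0, 0, -0.05, 0, 0, 0, 5, 0, 0, -0.1, 0, 0, 0, 5, 0, 0, -0.1, 0, 0, 0, 5])

```text
time_s: 11.9
tcp_pos: [590.8, -147.1, 176.5]
ee_rot: [0.815, 0.58, 0.0, -0.0]
wrist_force: [0.1, 1.3, -3.2]
opening: 0.169
grip_force: 98.4
```

```bash
python3 s.py
```

```text
time_s 11.9
tcp_pos [ 590.847 -147.114  176.493]
wrist_force [ 0.105  1.339 -3.246]
wrist_torque [ 0.147 -0.006  0.062]
yaw -0.33403778275665674 -0.003253589945565929
```

>>> jog_arm(series=[0, 0, -0.05, 0, 0, 0, 5, 0, 0, -0.1, 0, 0, 0, 5, 0, 0, -0.1, 0, 0, 0, 5])

```text
time_s: 12.15
tcp_pos: [590.8, -147.2, 176.5]
ee_rot: [0.843, 0.539, 0.0, 0.0]
wrist_force: [0.0, 0.6, -3.2]
opening: 0.171
grip_force: 98.5
```

```bash
python3 s.py
```

```text
time_s 12.15
tcp_pos [ 590.849 -147.153  176.47 ]
wrist_force [ 0.006  0.645 -3.171]
wrist_torque [0.184 0.132 0.097]
yaw -0.4333962576766086 0.09609404058175773
```

>>> jog_arm(series=[0, 0, -0.05, 0, 0, 0, 5, 0, 0, -0.1, 0, 0, 0, 5, 0, 0, -0.1, 0, 0, 0, 5])

```text
time_s: 12.4
tcp_pos: [590.9, -147.1, 176.5]
ee_rot: [0.868, 0.496, 0.0, 0.0]
wrist_force: [0.9, 0.0, -4.0]
opening: 0.173
grip_force: 98.6
```

```bash
python3 s.py
```

```text
time_s 12.4
tcp_pos [ 590.899 -147.138  176.465]
wrist_force [ 0.908  0.047 -3.971]
wrist_torque [ 0.208 -0.032  0.515]
yaw -0.5319968701176625 0.1948027544530678
```

>>> jog_arm(series=[0, 0, -0.05, 0, 0, 0, 5, 0, 0, -0.1, 0, 0, 0, 5, 0, 0, -0.1, 0, 0, 0, 5])

```text
time_s: 12.65
tcp_pos: [590.9, -147.1, 176.5]
ee_rot: [0.892, 0.453, 0.0, 0.0]
wrist_force: [0.2, 0.7, -3.5]
opening: 0.173
grip_force: 99.0
```

```bash
python3 s.py; python3 -c "
from h import *
im,d=snapshot('wrist'); t,_=snapshot('top'); s,_=snapshot('side')
z=lambda a:cv2.resize(a,(400,420),interpolation=cv2.INTER_CUBIC)
save('w4',np.hstack([z(im[:, 80:480]),z(t[190:260,345:412])]))"
```

```text
time_s 12.65
tcp_pos [ 590.892 -147.108  176.453]
wrist_force [ 0.215  0.725 -3.525]
wrist_torque [ 0.106 -0.049  0.905]
yaw -0.6307909933789488 0.2937569542096146
```

View pics/w4.png

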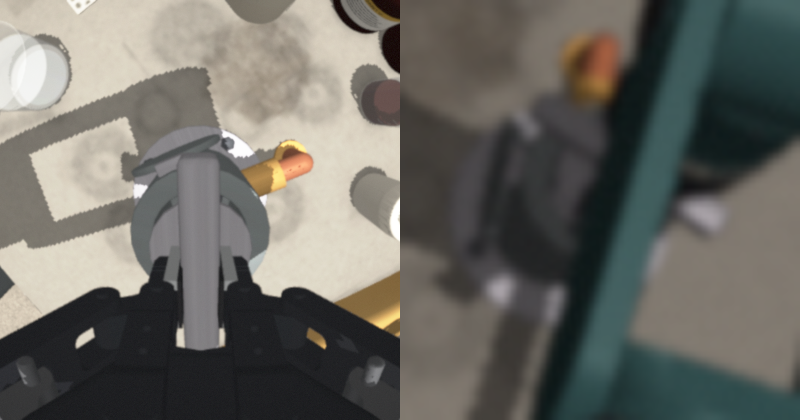

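The torque climbed from 0.1 to 0.5 to 0.9 N m over the last steps, so the stem is against its stop. I'll hold briefly, back off within the play, and lift straight out.

>>> jog_arm(series=[0, 0, 0, 0, 0, 0, 5, 0, 0, 0, 0, 0, 0, 5, 0, 0, 0.08, 0, 0, 0, 5, 0, 0, 0.16, 0, 0, 0, 5, 0, 0, 0.2, 0, 0, 0, 5, 0, 0, 0.2, 0, 0, 0, 5])

```text
time_s: 13.3
tcp_pos: [590.8, -147.3, 176.4]
ee_rot: [0.843, 0.537, 0.0, -0.0]
wrist_force: [0.1, 0.9, -3.3]
opening: 0.167
grip_force: 98.5
```

```bash
python3 s.py
```

```text
time_s 13.3
tcp_pos [ 590.818 -147.341  176.43 ]
wrist_force [ 0.121  0.892 -3.271]
wrist_torque [ 0.26  -0.075  0.021]
yaw -0.43596009936682334 0.09822375882318315
```

>>> jog_arm(series=[0, 0, 0, 0, 0, 6, 5, 0, 0, 0, 0, 0, 14, 5, 0, 0, 0, 0, 0, 22, 5, 0, 0, 0, 0, 0, 30, 5, 0, 0, 0, 0, 0, 45, 5, 0, 0, 0, 0, 0, 65, 5, 0, 0, 0, 0, 0, 90, 5, 0, 0, 0, 0, 0, 115, 5, 0, 0, 0, 0, 0, 134, 5, 0, 0, 0, 0, 0, 134, 5, 0, 0, 0, 0, 0, 134, 5])

```text
time_s: 14.22
tcp_pos: [591.2, -147.6, 312.8]
ee_rot: [0.843, 0.538, 0.001, 0.002]
wrist_force: [0.0, 1.0, -3.8]
opening: 0.168
grip_force: 98.6
```

```bash
python3 s.py
```

```text
time_s 14.2167
tcp_pos [ 591.151 -147.573  312.79 ]
wrist_force [ 0.033  1.044 -3.794]
wrist_torque [0.    0.029 0.026]
yaw -0.43551022587763244 0.09792622744311308
```

>>> jog_arm(series=[0, 0, 0.06, -10, 32, 0, 5, 0, 0, 0.12, -20, 66, 0, 5, 0, 0, 0.18, -30, 102, 0, 5, 0, 0, 0.24, -40, 138, 0, 5, 0, 0, 0.3, -51, 174, 0, 5, 0, 0, 0.36, -62, 210, 0, 5, 0, 0, 0.42, -73, 246, 0, 5, 0, 0, 0.48, -84, 282, 0, 5, 0, 0, 0.54, -92, 316, 0, 5, 0, 0, 0.58, -98, 340, 0, 5, 0, 0, 0.6, -100, 351, 0, 5, 0, 0, 0.6, -100, 351, 0, 5])

```text
time_s: 15.22
tcp_pos: [489.4, 205.8, 308.2]
ee_rot: [0.645, 0.764, -0.001, -0.001]
wrist_force: [-0.6, -0.3, -3.5]
opening: 0.17
grip_force: 98.7
```

>>> jog_arm(series=[0, 0, 0, 0, 0, 0, 5, 0, 0, 0, 0, 0, -30, 5, 0, 0, 0, 0, 0, -65, 5, 0, 0, 0, 0, 0, -100, 5, 0, 0, 0, 0, 0, -122, 5, 0, 0, 0, 0, 0, -128, 5, 0, 0, 0, 0, 0, -128, 5, 0, 0, 0, 0, 0, -128, 5])

```text
time_s: 15.88
tcp_pos: [491.7, 202.9, 183.3]
ee_rot: [0.647, 0.762, 0.0, 0.001]
wrist_force: [-0.4, 0.5, -3.3]
opening: 0.168
grip_force: 98.6
```

```bash
python3 s.py; python3 -c "
from h import *
im,d=snapshot('wrist'); t,_=snapshot('top'); s,_=snapshot('side')
for c in ('top','side'):
  for q in ('key_bar','key_collar','rest_seat'): print(c,q,models.tip_of(c,q)[:2])
z=lambda a:cv2.resize(a,(400,420),interpolation=cv2.INTER_CUBIC)
save('w5',np.hstack([z(im[:, 80:480]),z(s[180:265,240:321])]))"
```

```text
time_s 15.8833
tcp_pos [491.679 202.853 183.323]
wrist_force [-0.37   0.523 -3.288]
wrist_torque [-0.006 -0.036 -0.002]
yaw 0.16316333390238502 0.12179351175372227
top key_bar [{'xyz': [454.1, 639.0, 151.2], 'p': 0.9}, {'xyz': [535.5, 39.1, 49.8], 'p': 0.43}]
top key_collar [{'xyz': [453.2, 638.6, 108.5], 'p': 0.73}]
top rest_seat [{'xyz': [577.1, 205.7, 120.6], 'p': 0.67}]
side key_bar [{'xyz': [493.9, 200.7, 172.1], 'p': 0.85}, {'xyz': [453.3, 636.3, 149.4], 'p': 0.84}]
side key_collar [{'xyz': [493.2, 203.8, 137.5], 'p': 0.89}, {'xyz': [455.8, 638.0, 110.5], 'p': 0.58}]
side rest_seat [{'xyz': [579.6, 207.7, 125.9], 'p': 0.71}]
```

View pics/w5.png

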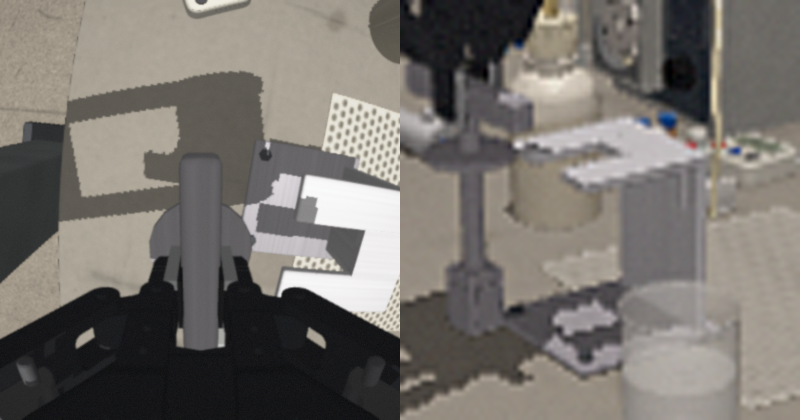

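The key stands level in front of the slot, with the collar about 11 mm above the plate. Now I'll slide it in and lower it.

>>> jog_arm(series=[0, 0, 0, 0, 2, 0, 5, 0, 0, 0, 12, 2, 0, 5, 0, 0, 0, 28, 2, 0, 5, 0, 0, 0, 44, 3, 0, 5, 0, 0, 0, 60, 3, 0, 5, 0, 0, 0, 75, 3, 0, 5, 0, 0, 0, 84, 3, 0, 5, 0, 0, 0, 88, 3, 0, 5, 0, 0, 0, 88, 3, 0, 5, 0, 0, 0, 88, 3, -5, 5, 0, 0, 0, 88, 3, -8, 5, 0, 0, 0, 88, 3, -8, 5])

```text
time_s: 17.33
tcp_pos: [577.5, 206.7, 173.0]
ee_rot: [0.646, 0.763, -0.001, -0.001]
wrist_force: [-0.2, -0.0, -3.3]
opening: 0.163
grip_force: 98.9
```

```bash
python3 s.py
```

```text
time_s 17.3333
tcp_pos [577.474 206.698 173.009]
wrist_force [-0.171 -0.044 -3.292]
wrist_torque [ 0.017  0.009 -0.012]
yaw 0.1653892980384466 0.08588072219239694
```

>>> jog_arm(series=[0, 0, 0, 0, 0, -1, 5, 0, 0, 0, 0, 0, -2, 5, 0, 0, 0, 0, 0, -3, 5, 0, 0, 0, 0, 0, -4, 5, 0, 0, 0, 0, 0, -4, 5])

```text
time_s: 17.75
tcp_pos: [578.7, 206.8, 171.7]
ee_rot: [0.646, 0.763, 0.0, 0.0]
wrist_force: [-3.3, -0.8, 1.9]
opening: 0.164
grip_force: 99.6
```

```bash
python3 s.py
```

```text
time_s 17.75
tcp_pos [578.654 206.841 171.732]
wrist_force [-3.336 -0.828  1.92 ]
wrist_torque [-0.089  0.504  0.006]
yaw 0.16514404726928245 0.08586075089514564
```

Seated: same height as at the start and the weight is taken off the wrist. Releasing and rising.

>>> jog_arm(series=[0, 0, 0, 0, 0, 0, 20, 0, 0, 0, 0, 0, 0, 40, 0, 0, 0, 0, 0, 0, 85, 0, 0, 0, 0, 0, 0, 85, 0, 0, 0, 0, 0, 0, 85, 0, 0, 0, 0, 0, 0, 85, 0, 0, 0, 0, 0, 15, 85, 0, 0, 0, 0, 0, 40, 85, 0, 0, 0, 0, 0, 80, 85, 0, 0, 0, 0, 0, 120, 85, 0, 0, 0, 0, 0, 150, 85, 0, 0, 0, 0, 0, 150, 85])

```text
time_s: 18.75
tcp_pos: [580.7, 207.2, 330.1]
ee_rot: [0.646, 0.763, 0.007, 0.005]
wrist_force: [-0.4, -0.4, 1.4]
opening: 0.999
grip_force: 0.0
```

>>> jog_arm(series=[0, 0, 0, 0, -40, 0, 85, 0, 0, 0, 0, -80, 0, 85, 0, 0, 0, 0, -120, 0, 85, 0, 0, 0, 0, -160, 0, 85, 0, 0, 0, 0, -200, 0, 85, 0, 0, 0, 0, -240, 0, 85, 0, 0, 0, 0, -280, 0, 85, 0, 0, 0, 0, -320, 0, 85, 0, 0, 0, -10, -350, 0, 85, 0, 0, 0, -10, -390, 0, 85, 0, 0, 0, -10, -390, 0, 85, 0, 0, 0, -10, -390, 0, 85])

```text
time_s: 19.75
tcp_pos: [568.4, -185.4, 319.4]
ee_rot: [0.648, 0.762, -0.0, -0.001]
wrist_force: [-0.8, 1.1, -0.3]
opening: 0.994
grip_force: 0.0
```

```bash
python3 s.py; python3 -c "
from h import *
p=camera_params('wrist'); im,d=snapshot('wrist'); t,td=snapshot('top'); s,sd=snapshot('side')
for n,dd in (('top',td),('side',sd)):
    W=cloud(n,dd)
    m=(W[...,2]>150)&(W[...,2]<180)&(abs(W[...,0]-580)<80)&(abs(W[...,1]-208)<80); P=W[m]
    r=cv2.minAreaRect(P[:,:2].astype(np.float32)); print(n,len(P),np.percentile(P[:,2],[50,95]),r)
z=lambda a:cv2.resize(a,(380,420),interpolation=cv2.INTER_CUBIC)
a=ortho(im,p,(590,-147),42,25,420)
save('w6',np.hstack([a,z(s[180:265,240:321])]))"
```

```text
time_s 19.75
tcp_pos [ 568.36  -185.39   319.437]
wrist_force [-0.758  1.15  -0.304]
wrist_torque [ 0.005 -0.016  0.025]
yaw 0.16095628782380045 -0.5711377416391277
top 220 [172.99312057 178.0776243 ] ((579.6278076171875, 207.53497314453125), (16.81597900390625, 109.73963928222656), 9.539680480957031)
side 199 [166.03927509 173.07420678] ((578.183349609375, 202.50271606445312), (21.72972869873047, 112.9056167602539), 13.113274574279785)
```

View pics/w6.png

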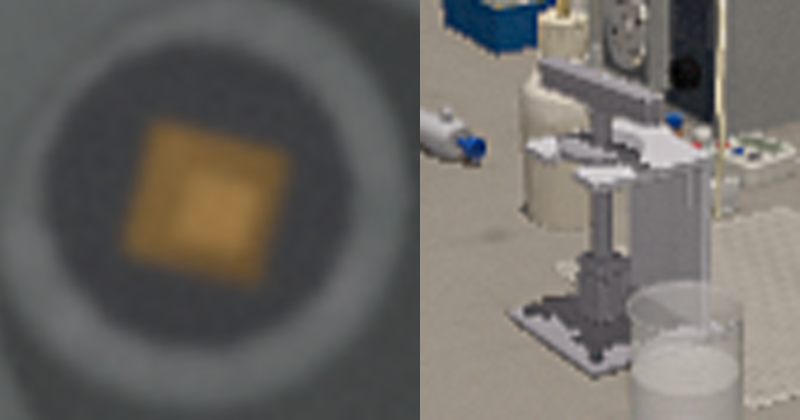

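The stem has turned about 57° (1.0 rad) onto its stop, the key hangs upright in the slot, and the arm is clear.

```bash
python3 -c "
from h import *
print(robot.finish_job())"
```

```text
the job is handed in; nothing more can be done
None
```

I turned the valve clockwise to its shut stop, hung the T-key back upright in its rest slot with the arm clear, and handed the job in after about 20 s; the hand-in gave no verdict, and I did not re-measure the beakers and bottles.

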